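# Slide the power pack home in its charger

## Robot

A 6-joint arm with a two-finger parallel gripper is mounted at the origin on the work surface. World frame = base frame: x ahead of the robot, y to its left, z up, the work surface at z = 0. Lengths are in m, angles in rad, forces in N, time in s.
With the tool pointing down it reaches from about 0.275 to 0.775 m from the base axis. Payload 14.6 kg.
Tool frame: the origin (TCP) lies between the finger pads; the fingertips stand 14 mm ahead of it and the grasp point (between the pads) lies 5 mm behind it (tip_extent is the z of the fingertips in the tool frame, in m); z points along the fingers, y is the line along which they close (so a half turn about z gives the same grasp; the last joint's range is limited). The gripper opens to 85 mm and grips with 20 to 120 N. Pads are 22 mm wide; open, the fingers measure 114 mm over their backs; the gripper's body (76 mm by 85 mm) begins 54 mm behind the grasp point. The pads swing forward as they close: fully open they stand 13 mm farther back than shut.
Start: joints at [-1.285, 0.263, -0.048, 1.259, 0, 1.415], TCP at [0.224, -0.475, 0.245] pointing down, gripper open.
Joint ranges: [-2.65, 2.65], [-0.89, 1.7], [-1.18, 1.37], [-2.13, 2.11], [-1.35, 1.29], [-3.14, 3.14]. Speed limits (rad/s): [1.89, 1.89, 2.57, 2.79, 3.14, 3.14].

## Interface

Orientations are given as a unit quaternion [w, x, y, z].
In Python, from station import observe, capture, job_done, tip_extent gives the robot as it stands. The module is installed in compiled form; this text tells all that it offers.
- The arm moves only by the tool move_arm, never from a script. Its argument "targets" is a list of rows, each a list of 7 numbers: the shift along the tool's x, y, z as a fraction of full scale, then the turn, a rotation vector about the tool's x, y, z as a fraction of full scale, then the closure, from -1 (fully open) to 1 (shut), so that 0 is half open. A call has 1 to 5 rows; each row is the pose to reach, as a shift and turn from the pose commanded when the call began, along the tool's axes at that moment; what a row does not reach only later rows make up. Full scale, the value 1, is 0.75 m for a shift and 45 degrees for a turn. A row lasts 1/12 s, in which the tool goes at most 41.7 mm and 7.16 degrees, less where a joint would pass 70% of its speed; a pose out of reach is approached as far as the arm can. A call with a number of a shift or a turn outside -1 to 1 is refused whole. A call with a gripper value outside its range is refused whole. The fingers move at their own pace and stop on an object; "newtons" is the grip in N (left out, the last holds). Time passes only in rows, so rows that repeat a pose let the fingers close. It gives the time, the measured TCP pose, the force, the opening and the grip force at its end, in the units of the state.
- observe(): the state, without advancing time (a new reading comes with each control period).
- capture(name): name is "scene" or "top" or "wrist"; returns a dict with "image" (384x512x3 uint8, red, green, blue), "range_z" (384x512 float32, m along the optical axis (not along the pixel's ray), 0 where there is no reading), "camera_matrix" (3x3 intrinsics, pixels), "xyz" and "attitude" of the camera in the world. Camera axes: x right, y down, z forward; pixel columns grow to the right and rows downward; lengths in m; the calibration is good to about 2 mm. A picture is of the moment at which its call begins.
- job_done(): hands the job in; it is judged then, once.
The state is a dict: "clock": time; "joint_pos": joint angles; "dq": joint speeds; "effort": joint torques, N m; "tcp_pos": TCP position; "tool_rot": TCP orientation; "ft_force": force on the tool from outside, world axes, zero at the start; "wrist_torque": the same for the moment, N m; "finger_gap": finger opening in m; "grasp_force": force on a finger pad.
Only numpy, scipy, OpenCV 4.12 (cv2) and the standard library are available. Lean on these libraries where they do the work, as an engineer would, in place of code of your own. Each camera call takes 0.05 s, during which the arm holds its last target. There are 200 camera calls.

## Task

Push the tall blue power pack across the bench, low near its foot so that it slides and stays upright, until it is fully home between the yellow guides and flush against the black face of the white charger. Then press the green start button on the charger all the way down and let it go. Do not lift the pack or touch its carrying handle, and leave the jar, bottle and beaker standing where they are.

Things in the scene. Friction and masses are not known exactly. Their poses are not given: they have to be found in the camera images.
- pack: Tall heavy blue box (about 2 kg, varies): 140 mm along its x, 100 mm along its y, 214 mm high, black foot band. Loose on the bench. Origin: centre of its underside; z up. Its -y face is the one to push, towards +y. Sliding takes about 8 to 17 N; pushed more than about 60 mm above the bench it may tip.
- dock: White charger fixed to the bench, 180 mm along its x, 160 along y, 60 high. Origin: bench level, middle of its upright black contact face, which looks along -y; the housing fills y = 0 to 160 mm. Two yellow guides, 25 mm high, stand out from the face along -y: inner faces 164 mm apart (x = -82, +82 mm) to y = -35 mm, then flaring to 188 mm apart at about y = -70 mm.
- start_top (a point): Centre of the top of the round green button (34 mm across) on the charger's top, 112 mm behind the contact face (+y of the dock). Pressed straight down.
- start (a joint): Travel of the green button: 0 is out, 0.006 m is fully down; a spring of about 5 N at full travel brings it back.
- jar: Brown glass jar with black lid, 68 mm across, 95 mm high, loose; origin: centre of its underside. Bystander.
- flask: Clear glass bottle with blue cap, 66 mm across, 150 mm high, loose; origin: centre of its underside. Bystander.
- beaker: Open glass beaker, 64 mm across, 85 mm high, loose; origin: centre of its underside. Bystander.
- dock_home (a point): Point on the bench where the pack's origin lies when it is home (50 mm out from the contact face, on the centre line). Axes as the dock's; the pack's axes are then parallel to them. The guides leave the pack 12 mm of play to either side.
- pack_foot (a point): Middle of the pack's -y face, 30 mm above the bench: a good height to push at. Axes as the pack's.
- handle: Black carrying handle, fixed on the pack's top: a bar along the pack's x, 114 mm long, 14 mm thick, top at 253 mm above the bench. Origin as the pack's. Not to be touched.

How it is judged:
By the outcome, as a careful person would: the job done as asked, in the order asked, and still so for the second after the job is handed in, with the robot touching nothing.
It also fails if it takes over 72 s, if anything falls off the work surface, if the arm or the gripper's body presses on something with over 40 N, if the wrist force passes 120 N, or if a joint passes its speed limit or range.

## Working session

There is one attempt and no reset: what is moved stays moved. The work goes in short steps, Python scripts to look and compute and a tool call to move; the robot and the scene stay as the last step left them, time stands still between calls to the robot, and variables do not carry over. Pictures are saved under pics/ and viewed, at most 10 in all, crops included, and the job is handed in when it is done.

Besides the shell and the picture viewer there is one more tool, called after "Emit:" by a JSON object that holds its "name" and its "arguments". move_arm: Moves the arm, as the interface text tells. Shift numbers are shares of 0.75 m and turn numbers shares of 45 degrees, none past 1 either way. Its arguments: {"type":"object","properties":{"targets":{"type":"array","items":{"type":"array","items":{"type":"number"}}},"newtons":{"type":"number"}},"required":["targets"]}

```bash
mkdir -p pics
cat > h.py <<'E'
import numpy as np,cv2
from station import *
from scipy.spatial.transform import Rotation as R
def cap(n,f=None):
    c=capture(n); np.savez(''+n+'.npz',**c)
    if f: cv2.imwrite('pics/'+f,cv2.cvtColor(c['image'],cv2.COLOR_RGB2BGR))
    return c
def Rm(q):
    q=np.array(q); return q if q.shape==(3,3) else R.from_quat(q,scalar_first=True).as_matrix()
def cloud(c):
    K=c['camera_matrix'];z=c['range_z'];v,u=np.mgrid[:z.shape[0],:z.shape[1]]
    p=np.stack([(u-K[0,2])/K[0,0]*z,(v-K[1,2])/K[1,1]*z,z],-1)
    return p@Rm(c['attitude']).T+c['xyz']
E
python3 - <<'E'
from h import *
a=cap('scene');b=cap('top')
im=np.vstack([a['image'],b['image']])
cv2.imwrite('pics/a.png',cv2.cvtColor(a['image'],4));cv2.imwrite('pics/b.png',cv2.cvtColor(b['image'],4))
s=observe();print(s);print(b['xyz'],b['attitude'],tip_extent)
E
```

```text
{'clock': 0.1, 'joint_pos': array([-1.28528815e+00,  2.63470300e-01, -4.88409855e-02,  1.25939431e+00,
        2.23136765e-05,  1.41548574e+00]), 'dq': array([-6.51446167e-04, -1.55911003e-03,  4.18773161e-04,  7.80433842e-04,
       -4.68557325e-06,  1.12174351e-03]), 'effort': array([ 4.05730170e-03, -6.38579965e+01,  3.85061502e+01,  1.00852316e-02,
       -8.32819808e-06,  3.93398398e-05]), 'tcp_pos': array([ 0.22394114, -0.47460313,  0.24488758]), 'tool_rot': array([-4.54397431e-04,  9.75807929e-01,  2.18629090e-01, -1.84420629e-05]), 'ft_force': array([-0.91420164, -0.85454962, -0.12904792]), 'wrist_torque': array([0.01152294, 0.01955622, 0.0035186 ]), 'grasp_force': 0.0, 'finger_gap': 0.08513548315647793}
[0.48299035 0.1253953  1.24561587] [ 0.04279235 -0.6975703   0.71444251 -0.0337104 ] 0.014
```

View pics/a.png

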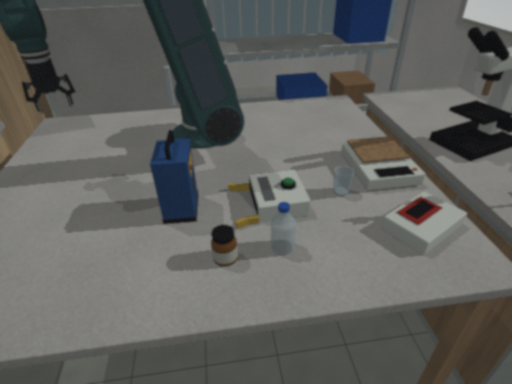

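View pics/b.png

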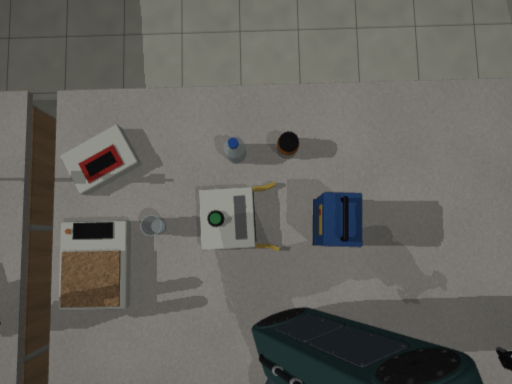

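The scene and top views show the pack at top-view px (338,220) and the charger at (227,218). The button is at (216,218), and the guides at (265,187) and (268,247) open towards the pack. The jar (288,144) and bottle (234,149) are beyond the lane, and the beaker (152,226) is behind the charger. Next I'll measure these.

```bash
cat > m.py <<'E'
from h import *
def meas(c):
    P=cloud(c);im=cv2.cvtColor(c['image'],cv2.COLOR_RGB2HSV);H,S,V=[im[...,i].astype(int) for i in range(3)]
    v,u=np.mgrid[:384,:512];ok=c['range_z']>0
    def rect(m,n):
        p=P[m];
        if len(p)<15: print(n,'few',len(p));return
        r=cv2.minAreaRect(p[:,:2].astype(np.float32)*1000);print(n,len(p),'zmed',p[:,2].mean().round(4),r, 'med',np.median(p,0).round(4))
    z=P[...,2]
    blue=(H>100)&(H<130)&(S>120)&ok
    reg=(u>295)&(u<400)&(v>170)&(v<270)
    rect(reg&(z>.205)&(z<.222),'packtop')
    rect(reg&(z>.235)&(z<.27),'handle')
    d=(u>190)&(u<300)&(v>170)&(v<270)&ok
    rect(d&(z>.052)&(z<.0625)&(u<260),'docktop')
    g=d&(H>40)&(H<85)&(S>100);rect(g,'green'); 
    y=d&(H>15)&(H<35)&(S>120)
    rect(y&(v<218),'g1');rect(y&(v>218),'g2')
    for n,(a,b) in dict(jar=(288,143),flask=(234,145),beaker=(152,226)).items():
        q=P[b-10:b+11,a-10:a+11].reshape(-1,3);q=q[q[:,2]>.07];print(n,q.mean(0).round(3) if len(q) else None, q[:,2].max() if len(q) else 0)
if __name__=='__main__':
    import sys
    meas(np.load('top.npz') if len(sys.argv)>1 else cap('top'))
E
python3 m.py old
```

```text
packtop 1827 zmed 0.214 ((528.73291015625, -81.27149963378906), (98.79820251464844, 139.88026428222656), 87.54451751708984) med [ 0.5276 -0.0735  0.2139]
handle 273 zmed 0.2513 ((528.398681640625, -82.31956481933594), (14.451751708984375, 111.84073638916016), 87.48192596435547) med [ 0.5269 -0.0812  0.2515]
docktop 2427 zmed 0.0596 ((546.9182739257812, 228.59133911132812), (180.1129913330078, 162.0594940185547), 1.9897810220718384) med [0.5423 0.2261 0.0599]
green 133 zmed 0.0796 ((546.4747314453125, 262.54541015625), (36.13548278808594, 35.39414978027344), 88.68960571289062) med [0.5461 0.261  0.0805]
g1 85 zmed 0.025 ((641.4638061523438, 117.10191345214844), (15.021737098693848, 67.95783996582031), 12.585301399230957) med [0.6408 0.116  0.0249]
g2 84 zmed 0.0246 ((460.23699951171875, 111.05757904052734), (67.4329605102539, 14.196483612060547), 80.56597900390625) med [0.4607 0.1113 0.0247]
jar [0.76  0.043 0.1  ] 1.2456158744198216
flask [0.747 0.199 0.121] 1.2456158744198216
beaker [0.527 0.442 0.101] 1.2456158744198216
```

```bash
cat > plan.py <<'E'
from h import *
DY=np.radians(1.99); O=np.array([.5497,.1486])       # dock yaw, contact-face middle
D=lambda a:np.array([[np.cos(a),-np.sin(a)],[np.sin(a),np.cos(a)]])
def tool(head,tilt=45):   # head: degrees clockwise from dock y ; tilt from vertical toward push
    a=DY-np.radians(head);t=np.radians(tilt)
    B=np.array([[1,0,0],[0,np.cos(t),np.sin(t)],[0,np.sin(t),-np.cos(t)]]).T  # cols x,y,z of tool (world, yaw 0)
    B=np.array([[0,1,0],[np.cos(t),0,np.sin(t)],[np.sin(t),0,-np.cos(t)]])
    return R.from_euler('z',a).as_matrix()@B
def push(mx,my,head,f=.009,z=.022,tilt=45):  # M (back-face middle) in dock frame, m
    p=O+D(DY)@np.array([mx,my])-f*(D(DY-np.radians(head))@[0,1])
    return np.r_[p,z],tool(head,tilt)
def rows(targets,cur=None):
    s=observe();p0,R0=cur if cur else (s['tcp_pos'],Rm(s['tool_rot']))
    for p,T in targets:
        d=R0.T@(p-p0);w=R.from_matrix(R0.T@T).as_rotvec()
        print('dist mm %.0f ang %.1f'%(np.linalg.norm(d)*1e3,np.degrees(np.linalg.norm(w))),np.round(np.r_[d/.75,w/np.radians(45)],4).tolist())
E
python3 - <<'E'
from plan import *
s=observe();p,T=push(-.0328,-.2805-.07,4.45);print(p,T.round(2))
p0,R0=s['tcp_pos'],Rm(s['tool_rot'])
w=R.from_matrix(R0.T@T).as_rotvec()
p1=p.copy();p1[2]=.15
rows([(p0+(p1-p0)*.5,R0@R.from_rotvec(w*.5).as_matrix())])
E
```

```text
[ 0.52870462 -0.2118193   0.022     ] [[ 0.03  1.    0.03]
 [ 0.71 -0.04  0.71]
 [ 0.71  0.   -0.71]]
dist mm 207 ang 37.7 [0.2585, -0.0717, 0.0634, 0.2707, 0.4484, -0.6548]
```

Emit:
{"name": "move_arm", "arguments": {"targets": [[0.2585, -0.0717, 0.0634, 0.2707, 0.4484, -0.6548, -1], [0.2585, -0.0717, 0.0634, 0.2707, 0.4484, -0.6548, -1], [0.2585, -0.0717, 0.0634, 0.2707, 0.4484, -0.6548, -1], [0.2585, -0.0717, 0.0634, 0.2707, 0.4484, -0.6548, -1], [0.2585, -0.0717, 0.0634, 0.2707, 0.4484, -0.6548, -1]]}}

```text
clock: 0.52
tcp_pos: [0.3775, -0.342, 0.1976]
tool_rot: [-0.134, 0.875, 0.444, 0.14]
ft_force: [-0.3, -1.0, -1.2]
finger_gap: 0.0853
grasp_force: 0.0
```

Run:
```python
from plan import *
print(observe()['joint_pos'].round(2))
p,T=push(-.0328,-.2805-.07,4.45);p[2]=.15
rows([(p,T)])
```

```text
[-1.05  0.41 -0.03  1.4   0.29  1.11]
dist mm 205 ang 39.4 [0.2195, 0.0722, 0.1464, 0.2835, 0.4682, -0.6826]
```

Emit:
{"name": "move_arm", "arguments": {"targets": [[0.2195, 0.0722, 0.1464, 0.2835, 0.4682, -0.6826, -1], [0.2195, 0.0722, 0.1464, 0.2835, 0.4682, -0.6826, -1], [0.2195, 0.0722, 0.1464, 0.2835, 0.4682, -0.6826, -1], [0.2195, 0.0722, 0.1464, 0.2835, 0.4682, -0.6826, -1], [0.2195, 0.0722, 0.1464, 0.2835, 0.4682, -0.6826, -1]]}}

```text
clock: 0.93
tcp_pos: [0.5293, -0.2124, 0.1489]
tool_rot: [-0.254, 0.69, 0.624, 0.265]
ft_force: [0.3, -0.7, -0.1]
finger_gap: 0.0854
grasp_force: 0.0
```

Run:
```python
from plan import *
print(observe()['joint_pos'].round(2))
p,T=push(-.0328,-.2805-.07,4.45)
rows([(p,T)])
```

```text
[-0.78  0.7   0.18  1.6   0.54  0.73]
dist mm 127 ang 3.6 [-0.115, 0.0025, 0.124, 0.0254, 0.042, -0.0618]
```

Emit:
{"name": "move_arm", "arguments": {"targets": [[-0.115, 0.0025, 0.124, 0.0254, 0.042, -0.0618, -1], [-0.115, 0.0025, 0.124, 0.0254, 0.042, -0.0618, -1], [-0.115, 0.0025, 0.124, 0.0254, 0.042, -0.0618, -1], [-0.115, 0.0025, 0.124, 0.0254, 0.042, -0.0618, -1], [-0.115, 0.0025, 0.124, 0.0254, 0.042, -0.0618, -1]]}}

```text
clock: 1.35
tcp_pos: [0.5265, -0.2131, 0.022]
tool_rot: [-0.266, 0.669, 0.637, 0.275]
ft_force: [1.2, -0.1, 0.6]
finger_gap: 0.0853
grasp_force: 0.0
```

```bash
python3 - <<'E'
from plan import *
print(observe()['joint_pos'].round(2))
a=cap('scene');b=cap('top')
cv2.imwrite('pics/c.png',cv2.cvtColor(np.hstack([a['image'][60:300,60:400],b['image'][120:360,172:]]),4))
rows([push(-.0328,-.2805-d,4.45) for d in (.02,.01,0)])
E
python3 m.py old
```

```text
[-0.79  0.83  0.06  1.39  0.55  0.66]
dist mm 53 ang 0.4 [0.0471, -0.0043, 0.0518, 0.0034, 0.0054, -0.0045]
dist mm 63 ang 0.4 [0.0565, -0.0054, 0.0611, 0.0034, 0.0054, -0.0045]
dist mm 73 ang 0.4 [0.0659, -0.0065, 0.0705, 0.0034, 0.0054, -0.0045]
packtop 1777 zmed 0.214 ((528.7657470703125, -81.54093933105469), (98.91632080078125, 139.8990020751953), 87.62964630126953) med [ 0.5294 -0.0724  0.2141]
handle 275 zmed 0.251 ((528.2753295898438, -82.18334197998047), (14.554290771484375, 111.62056732177734), 87.16484069824219) med [ 0.5268 -0.0811  0.2514]
docktop 2457 zmed 0.0595 ((546.81640625, 228.29461669921875), (180.3214111328125, 161.9165496826172), 1.7229232788085938) med [0.5452 0.2256 0.0598]
green 130 zmed 0.0798 ((546.5823364257812, 262.2233581542969), (37.237831115722656, 34.13346481323242), 26.942785263061523) med [0.5461 0.2611 0.0813]
g1 86 zmed 0.0252 ((641.42431640625, 117.1219482421875), (14.55974006652832, 67.8591537475586), 12.903830528259277) med [0.6408 0.116  0.0252]
g2 81 zmed 0.0253 ((460.6876525878906, 111.01564025878906), (67.41098022460938, 12.741514205932617), 82.11482238769531) med [0.4608 0.1114 0.0254]
jar [0.76  0.043 0.103] 1.2456158744198216
flask [0.747 0.199 0.121] 1.2456158744198216
beaker [0.527 0.443 0.101] 1.2456158744198216
```

View pics/c.png

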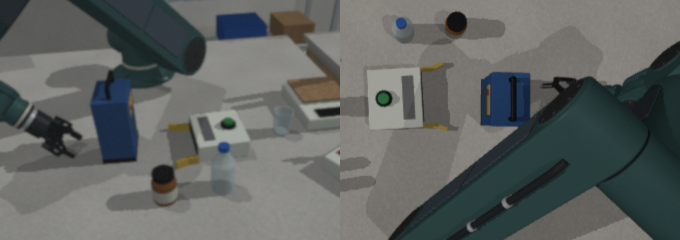

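Left half (scene crop): the gripper at (60,135) is tilted and low, behind the pack (115,120). Right half (top crop): the fingers at (563,85) are in line with the pack's rear face (530,97), and the forearm is clear of it. Moving in to contact.

Emit:
{"name": "move_arm", "arguments": {"targets": [[0.03, -0.003, 0.033, 0.0034, 0.0054, -0.0045, -1], [0.0471, -0.0043, 0.0518, 0.0034, 0.0054, -0.0045, -1], [0.0565, -0.0054, 0.0611, 0.0034, 0.0054, -0.0045, -1], [0.061, -0.006, 0.066, 0.0034, 0.0054, -0.0045, -1], [0.0659, -0.0065, 0.0705, 0.0034, 0.0054, -0.0045, -1]]}}

```text
clock: 1.87
tcp_pos: [0.5263, -0.1418, 0.0213]
tool_rot: [-0.264, 0.667, 0.639, 0.276]
ft_force: [-1.1, -0.1, -0.5]
finger_gap: 0.0855
grasp_force: 0.0
```

```bash
cat > st.py <<'E'
from plan import *
# pack pose in dock frame from top image
def pack():
    c=cap('top');P=cloud(c);z=P[...,2]
    m=(z>.206)&(z<.222)&(c['range_z']>0)&(P[...,0]>.4)&(P[...,0]<.68)&(P[...,1]>-.2)&(P[...,1]<.2)
    im=cv2.cvtColor(c['image'],cv2.COLOR_RGB2HSV).astype(int);m&=(im[...,0]>100)&(im[...,0]<130)&(im[...,1]>110)
    m=cv2.morphologyEx(m.astype(np.uint8),cv2.MORPH_OPEN,np.ones((2,2)))>0
    r=cv2.minAreaRect(P[m][:,:2].astype(np.float32)*1000)
    (cx,cy),(w,h),a=r
    if w>h: a+=90   # a: direction of the short side (pack y)
    a=(a+90)%180-90; a=a if a>0 else a+180
    yaw=np.radians(a-90);cen=np.array([cx,cy])/1000
    q=D(DY).T@(cen-O);head=np.degrees(DY-yaw);M=q-.05*np.array([np.sin(np.radians(head)),np.cos(np.radians(head))])
    print('pack size',np.round([w,h],1),'n',m.sum(),'cen dock mm',(q*1e3).round(1),'head %.1f'%head,'M',(M*1e3).round(1))
    s=observe();x=Rm(s['tool_rot']);t=D(DY).T@(s['tcp_pos'][:2]-O)
    print('tcp dock',(t*1e3).round(1),'tool head %.1f'%np.degrees(DY-np.arctan2(x[1,1],x[0,1])),'z',s['tcp_pos'][2].round(4),'F',s['ft_force'].round(1))
E
python3 -c "
from st import *
pack()"
```

```text
pack size [127.  334.5] n 1487 cen dock mm [ -31.7 -191.8] head 61.4 M [ -75.6 -215.7]
tcp dock [ -33.6 -288.8] tool head 4.4 z 0.0211 F [-0.1  0.  -1. ]
```

```bash
python3 - <<'E'
s=open('st.py').read()
s=s.replace("    r=cv2.minArea","    n,l,stt,_=cv2.connectedComponentsWithStats(m.astype(np.uint8));bi=[i for i in range(1,n)];\n    big=max(bi,key=lambda i:stt[i,4]*(abs(P[l==i][:,2]-.214).mean()<.004));m=(l==big)\n    r=cv2.minArea")
s+='''
def path(M0,h0,ys):
    """Integrate a path from M0 (mm): returns M,heading at each y"""
    S=[-280,-235,-205,-150,-130,-90]
    out=[];x,y=M0
    H=lambda y:np.interp(y,S,[4.45,11,11,2,0,0])
    SL=lambda y:np.interp(y,[-280,-190,-150,-90],[6,6,0,0])
    for t in ys:
        while y<t: x+=np.tan(np.radians(H(y)+SL(y)))*.5;y+=.5
        out.append((x/1e3,y/1e3,H(y)))
    return out
'''
open('st.py','w').write(s)
E
python3 - <<'E'
from st import *
pack()
w=path((-32.8,-280.5),4.45,[-275,-269,-263,-257,-251])
print(np.round(w,4).tolist())
rows([push(*q,f=.008) for q in w])
E
```

```text
pack size [127.3 334.6] n 1484 cen dock mm [ -31.8 -192. ] head 61.4 M [ -75.7 -215.9]
tcp dock [ -33.7 -289.3] tool head 4.4 z 0.0208 F [-0.   0.2 -0.6]
[[-0.0318, -0.275, 5.1778], [-0.0305, -0.269, 6.0511], [-0.0292, -0.263, 6.9244], [-0.0278, -0.257, 7.7978], [-0.0263, -0.251, 8.6711]]
dist mm 7 ang 0.7 [0.0072, 0.0009, 0.0049, -0.0119, 0.0001, 0.0116]
dist mm 13 ang 1.6 [0.0129, 0.0018, 0.0106, -0.0256, 0.0001, 0.0253]
dist mm 19 ang 2.5 [0.0187, 0.0028, 0.0163, -0.0394, 0.0001, 0.039]
dist mm 25 ang 3.4 [0.0244, 0.0039, 0.0221, -0.0531, 0.0001, 0.0528]
dist mm 31 ang 4.2 [0.0302, 0.0051, 0.0278, -0.0668, 0.0001, 0.0665]
```

Emit:
{"name": "move_arm", "arguments": {"targets": [[0.0072, 0.0009, 0.0049, -0.0119, 0, 0.0116, -1], [0.0129, 0.0018, 0.0106, -0.0256, 0, 0.0253, -1], [0.0187, 0.0028, 0.0163, -0.0394, 0, 0.039, -1], [0.0244, 0.0039, 0.0221, -0.0531, 0, 0.0528, -1], [0.0302, 0.0051, 0.0278, -0.0668, 0, 0.0665, -1]]}}

```text
clock: 2.38
tcp_pos: [0.5312, -0.1124, 0.021]
tool_rot: [-0.254, 0.691, 0.614, 0.285]
ft_force: [-2.9, -10.4, -0.7]
finger_gap: 0.0854
grasp_force: 5.5
```

```bash
sed -i "s/(P\[...,1\]<.2)$/(P[...,1]<.2)/; s/np.ones((2,2))/np.ones((5,5))/" st.py
python3 - <<'E'
from st import *
pack()
c=np.load('top.npz');P=cloud(c)
cv2.imwrite('pics/d.png',cv2.cvtColor(cv2.resize(c['image'][150:290,180:400],None,fx=3,fy=3),4))
E
```

```text
pack size [ 49.5 136.6] n 1000 cen dock mm [ -16.4 -178.4] head 8.1 M [ -23.4 -227.9]
tcp dock [ -27.5 -259. ] tool head 8.8 z 0.0212 F [ 0.6 -4.8 -3.8]
```

View pics/d.png

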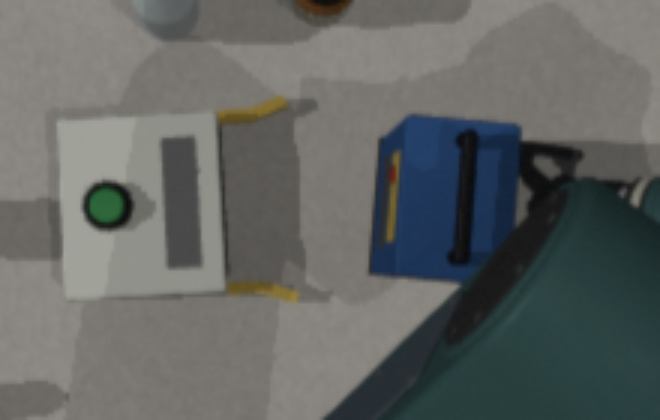

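The enlarged top view shows the fingers against the pack's rear face (520,170), with the pack turned slightly towards the +x side. The forearm hides the near rear corner (470,275). I'll measure from the visible front and far edges and check the forearm's height.

```bash
cat > st2.py <<'E'
from st import *
def pack2(name='top'):
    c=cap(name);P=cloud(c);z=P[...,2]
    im=cv2.cvtColor(c['image'],cv2.COLOR_RGB2HSV).astype(int)
    m=(z>.208)&(z<.219)&(c['range_z']>0)&(P[...,0]>.42)&(P[...,0]<.68)&(P[...,1]>-.2)&(P[...,1]<.16)&(im[...,0]>103)&(im[...,0]<130)&(im[...,1]>110)
    m=cv2.morphologyEx(m.astype(np.uint8),cv2.MORPH_OPEN,np.ones((3,3)))>0
    q=(P[m][:,:2]-O)@D(DY)*1e3
    # front edge: bins in x
    b=np.round(q[:,0]/4);ux=[k for k in np.unique(b) if (b==k).sum()>5]
    fx=np.array([4*k for k in ux]);fy=np.array([q[b==k,1].max() for k in ux])
    fx,fy=fx[2:-3],fy[2:-3];k=fy>np.median(fy)-8
    l=np.polyfit(fx[k],fy[k],1);k=k&(abs(np.polyval(l,fx)-fy)<3);l=np.polyfit(fx[k],fy[k],1)
    h=-np.arctan(l[0]);Rh=np.array([[np.cos(h),-np.sin(h)],[np.sin(h),np.cos(h)]])
    e=q@Rh.T                      # pack-aligned coords
    w=(np.c_[fx[k],fy[k]]@Rh.T)[:,1].mean();right=np.percentile(e[:,0],99.7)
    left=np.percentile(e[:,0],.3)
    cen=np.array([right-70,w-50+.5])@Rh;M=np.array([right-70,w-100+.5])@Rh
    print('head %.1f'%np.degrees(h),'cen',cen.round(1),'M',M.round(1),'width',round(right-left,1))
    s=observe();x=Rm(s['tool_rot']);t=D(DY).T@(s['tcp_pos'][:2]-O)
    print('tcp dock',(t*1e3).round(1),'tool head %.1f'%np.degrees(DY-np.arctan2(x[1,1],x[0,1])),'z',s['tcp_pos'][2].round(4),'F',s['ft_force'].round(1))
    return P
E
python3 - <<'E'
from st2 import *
P=pack2();print(P[225:300:8,330:345:7,2].round(2).tolist())
w=path((-26.3,-251),8.67,[-245,-239,-232,-225,-218])
print(np.round(w,4).tolist())
rows([push(*q,f=.008) for q in w])
E
```

```text
head 8.5 cen [ -21.7 -203.3] M [ -29.1 -252.8] width 136.5
tcp dock [ -27.6 -259.1] tool head 8.8 z 0.0213 F [ 0.1 -1.7 -1.3]
[[0.22, 0.21, 0.22], [0.25, 0.21, 0.22], [0.21, 0.5, 0.6], [0.52, 0.59, 0.64], [0.58, 0.63, 0.65], [0.61, 0.64, 0.65], [0.62, 0.63, 0.64], [0.62, 0.63, 0.63], [0.61, 0.62, 0.62], [0.6, 0.6, 0.61]]
[[-0.0247, -0.245, 9.5444], [-0.023, -0.239, 10.4178], [-0.0209, -0.232, 11.0], [-0.0187, -0.225, 11.0], [-0.0166, -0.218, 11.0]]
dist mm 6 ang 0.8 [0.0066, 0.0008, 0.0054, -0.0128, 0.0004, 0.0116]
dist mm 13 ang 1.7 [0.0125, 0.0017, 0.0112, -0.0265, 0.0004, 0.0253]
dist mm 20 ang 2.2 [0.0193, 0.003, 0.018, -0.0357, 0.0004, 0.0345]
dist mm 27 ang 2.2 [0.0261, 0.0044, 0.0249, -0.0357, 0.0004, 0.0345]
dist mm 35 ang 2.2 [0.033, 0.0058, 0.0317, -0.0357, 0.0004, 0.0345]
```

Emit:
{"name": "move_arm", "arguments": {"targets": [[0.0066, 0.001, 0.0054, -0.0128, 0, 0.0116, -1], [0.0125, 0.002, 0.0112, -0.0265, 0, 0.0253, -1], [0.0193, 0.0035, 0.018, -0.0357, 0, 0.0345, -1], [0.0261, 0.005, 0.0249, -0.0357, 0, 0.0345, -1], [0.033, 0.0065, 0.0317, -0.0357, 0, 0.0345, -1]]}}

```text
clock: 2.9
tcp_pos: [0.54, -0.0785, 0.0215]
tool_rot: [-0.248, 0.703, 0.6, 0.29]
ft_force: [-2.9, -10.3, -3.2]
finger_gap: 0.0859
grasp_force: 4.8
```

Run:
```python
from st2 import *
P=pack2()
w=path((-16.6,-218),8.67,[-211,-204,-197,-190,-183])
print(np.round(w,4).tolist())
rows([push(*q,f=.008) for q in w])
```

```text
head 11.3 cen [  -9.9 -171.6] M [ -19.7 -220.7] width 137.9
tcp dock [ -17.4 -225.3] tool head 10.9 z 0.0218 F [ 0.9 -4.9 -4.3]
[[-0.0145, -0.211, 11.0], [-0.0123, -0.204, 10.8364], [-0.0103, -0.197, 9.6909], [-0.0084, -0.19, 8.5455], [-0.0067, -0.183, 7.4]]
dist mm 7 ang 0.1 [0.0064, 0.0002, 0.006, -0.0013, 0.0006, 0.0005]
dist mm 14 ang 0.1 [0.0133, 0.0013, 0.0129, 0.0013, 0.0006, -0.002]
dist mm 21 ang 1.3 [0.0202, 0.0024, 0.0197, 0.0193, 0.0006, -0.02]
dist mm 28 ang 2.4 [0.027, 0.0033, 0.0265, 0.0373, 0.0006, -0.038]
dist mm 36 ang 3.5 [0.0338, 0.004, 0.0333, 0.0553, 0.0006, -0.056]
```

Run:
```python
from st2 import *
w=[(-.0145,-.211,11),(-.012,-.204,11),(-.0095,-.197,10.8),(-.0071,-.190,10),(-.005,-.183,8.8)]
rows([push(*q,f=.008) for q in w])
```

```text
dist mm 7 ang 0.1 [0.0064, 0.0002, 0.006, -0.0013, 0.0006, 0.0005]
dist mm 14 ang 0.1 [0.0134, 0.0017, 0.0129, -0.0013, 0.0006, 0.0005]
dist mm 21 ang 0.1 [0.0203, 0.0032, 0.0199, 0.0019, 0.0006, -0.0026]
dist mm 29 ang 0.9 [0.0272, 0.0047, 0.0268, 0.0144, 0.0006, -0.0152]
dist mm 36 ang 2.1 [0.0341, 0.0059, 0.0336, 0.0333, 0.0006, -0.034]
```

Emit:
{"name": "move_arm", "arguments": {"targets": [[0.0064, 0.0002, 0.006, -0.001, 0, 0.0005, -1], [0.0134, 0.0017, 0.0129, -0.001, 0, 0.0005, -1], [0.0203, 0.0032, 0.0199, 0.002, 0, -0.0026, -1], [0.0272, 0.0047, 0.0268, 0.0144, 0, -0.0152, -1], [0.0341, 0.0059, 0.0336, 0.0333, 0, -0.034, -1]]}}

```text
clock: 3.37
tcp_pos: [0.55, -0.0437, 0.0219]
tool_rot: [-0.254, 0.691, 0.613, 0.286]
ft_force: [-0.2, -7.9, -6.0]
finger_gap: 0.0855
grasp_force: 4.2
```

Run:
```python
from st2 import *
P=pack2()
w=[(-.0033,-.177,7.5),(-.0018,-.170,6),(-.0008,-.163,4.5),(0,-.156,3),(0,-.149,1.5)]
rows([push(*q,f=.008) for q in w])
```

```text
head 8.9 cen [  -1.1 -137.3] M [  -8.8 -186.7] width 137.3
tcp dock [  -6.1 -190.9] tool head 8.6 z 0.022 F [ 0.2 -4.5 -4.7]
dist mm 6 ang 1.1 [0.0058, 0.0011, 0.0059, 0.0183, 0.0003, -0.0178]
dist mm 13 ang 2.6 [0.0125, 0.002, 0.0126, 0.0419, 0.0004, -0.0414]
dist mm 20 ang 4.1 [0.0192, 0.0022, 0.0193, 0.0654, 0.0004, -0.065]
dist mm 28 ang 5.6 [0.0259, 0.0021, 0.0259, 0.089, 0.0004, -0.0885]
dist mm 34 ang 7.1 [0.0324, 0.001, 0.0325, 0.1126, 0.0004, -0.1121]
```

Emit:
{"name": "move_arm", "arguments": {"targets": [[0.0058, 0.0011, 0.0059, 0.0183, 0, -0.0178, -1], [0.0125, 0.002, 0.0126, 0.0419, 0, -0.0414, -1], [0.0192, 0.0022, 0.0193, 0.0654, 0, -0.065, -1], [0.0259, 0.0021, 0.0259, 0.089, 0, -0.0885, -1], [0.0324, 0.001, 0.0325, 0.1126, 0, -0.1121, -1]]}}

```text
clock: 3.83
tcp_pos: [0.5555, -0.0098, 0.022]
tool_rot: [-0.271, 0.651, 0.656, 0.27]
ft_force: [2.1, -10.2, -1.5]
finger_gap: 0.0855
grasp_force: 5.1
```

Run:
```python
from st2 import *
P=pack2()
w=[(0,-.143,.5),(0,-.137,0),(0,-.131,0),(0,-.125,0),(0,-.119,0)]
rows([push(*q,f=.008) for q in w])
```

```text
head 1.3 cen [-1.000e-01 -1.037e+02] M [  -1.2 -153.6] width 136.5
tcp dock [ 1.000e-01 -1.571e+02] tool head 1.5 z 0.0221 F [ 1.1 -5.7 -2.2]
dist mm 6 ang 1.0 [0.0056, -0.0005, 0.0059, 0.0162, 0.0, -0.0146]
dist mm 12 ang 1.5 [0.0113, -0.0006, 0.0116, 0.0241, 0.0, -0.0225]
dist mm 18 ang 1.5 [0.017, -0.0008, 0.0172, 0.0241, 0.0, -0.0225]
dist mm 24 ang 1.5 [0.0226, -0.001, 0.0229, 0.0241, 0.0, -0.0225]
dist mm 30 ang 1.5 [0.0283, -0.0012, 0.0285, 0.0241, 0.0, -0.0225]
```

Emit:
{"name": "move_arm", "arguments": {"targets": [[0.0056, -0.0005, 0.0059, 0.0162, 0, -0.0146, -1], [0.0113, -0.0006, 0.0116, 0.0241, 0, -0.0225, -1], [0.017, -0.0008, 0.0172, 0.0241, 0, -0.0225, -1], [0.0226, -0.001, 0.0229, 0.0241, 0, -0.0225, -1], [0.0283, -0.0012, 0.0285, 0.0241, 0, -0.0225, -1]]}}

```text
clock: 4.3
tcp_pos: [0.5542, 0.0203, 0.0221]
tool_rot: [-0.274, 0.643, 0.663, 0.266]
ft_force: [1.1, -12.3, -0.3]
finger_gap: 0.0856
grasp_force: 5.9
```

Run:
```python
from st2 import *
P=pack2()
w=[(0,y,0) for y in (-.115,-.111,-.107,-.103,-.0995)]
rows([push(*q,f=.0055) for q in w])
```

```text
head 0.3 cen [ -1.9 -74.2] M [  -2.1 -124.2] width 135.6
tcp dock [  -0.2 -127.2] tool head 0.2 z 0.0222 F [ 2.4 -7.1 -2.6]
dist mm 7 ang 0.2 [0.0061, 0.0002, 0.0066, 0.0031, 0.0001, -0.0034]
dist mm 11 ang 0.2 [0.0099, 0.0002, 0.0103, 0.0031, 0.0001, -0.0034]
dist mm 15 ang 0.2 [0.0137, 0.0002, 0.0141, 0.0031, 0.0001, -0.0034]
dist mm 19 ang 0.2 [0.0175, 0.0001, 0.0179, 0.0031, 0.0001, -0.0034]
dist mm 22 ang 0.2 [0.0208, 0.0001, 0.0212, 0.0031, 0.0001, -0.0034]
```

Emit:
{"name": "move_arm", "arguments": {"targets": [[0.0061, 0, 0.0063, 0.003, 0, -0.0034, -1], [0.0099, 0, 0.0101, 0.003, 0, -0.0034, -1], [0.0137, 0, 0.0139, 0.003, 0, -0.0034, -1], [0.0165, 0, 0.0167, 0.003, 0, -0.0034, -1], [0.0175, 0, 0.0177, 0.003, 0, -0.0034, -1]]}}

```text
clock: 4.77
tcp_pos: [0.5535, 0.0391, 0.0222]
tool_rot: [-0.275, 0.642, 0.665, 0.266]
ft_force: [0.8, -12.8, 3.1]
finger_gap: 0.0855
grasp_force: 6.6
```

Run:
```python
from st2 import *
P=pack2()
```

```text
head -0.5 cen [ -2.7 -54.8] M [  -2.2 -104.8] width 134.5
tcp dock [   0.  -109.5] tool head 0.0 z 0.0221 F [ 1.2 -8.3  1.8]
```

Emit:
{"name": "move_arm", "arguments": {"targets": [[0.001, 0, 0.001, 0, 0, 0, -1], [0.002, 0, 0.002, 0, 0, 0, -1], [0.003, 0, 0.003, 0, 0, 0, -1]]}}

```text
clock: 5.07
tcp_pos: [0.5535, 0.0418, 0.0221]
tool_rot: [-0.275, 0.642, 0.664, 0.266]
ft_force: [-0.3, -13.7, 3.6]
finger_gap: 0.0852
grasp_force: 6.7
```

Run:
```python
from st2 import *
P=pack2()
```

```text
head -0.4 cen [ -2.2 -52.5] M [  -1.8 -102.5] width 134.9
tcp dock [ 1.000e-01 -1.066e+02] tool head 0.0 z 0.0222 F [  0.6 -11.8   2. ]
```

Still sliding at 13 N, so the pack isn't against the face yet.

Emit:
{"name": "move_arm", "arguments": {"targets": [[0.001, 0, 0.001, 0, 0, 0, -1], [0.002, 0, 0.002, 0, 0, 0, -1], [0.002, 0, 0.002, 0, 0, 0, -1]]}}

```text
clock: 5.37
tcp_pos: [0.5535, 0.0432, 0.0221]
tool_rot: [-0.274, 0.642, 0.665, 0.265]
ft_force: [-2.0, -21.5, 4.5]
finger_gap: 0.0857
grasp_force: 10.9
```

Emit:
{"name": "move_arm", "arguments": {"targets": [[0.0008, 0, 0.0008, 0, 0, 0, -1], [0.0013, 0, 0.0013, 0, 0, 0, -1], [0.0013, 0, 0.0013, 0, 0, 0, -1]]}}

```text
clock: 5.62
tcp_pos: [0.5536, 0.0434, 0.0221]
tool_rot: [-0.273, 0.643, 0.665, 0.265]
ft_force: [-6.0, -37.1, 9.9]
finger_gap: 0.0855
grasp_force: 17.9
```

Run:
```python
from st2 import *
P=pack2()
```

```text
head -0.3 cen [ -2.1 -51.5] M [  -1.8 -101.5] width 135.8
tcp dock [   0.2 -105.3] tool head 0.1 z 0.0221 F [ -6.6 -35.7  11.1]
```

Emit:
{"name": "move_arm", "arguments": {"targets": [[-0.015, 0, -0.015, 0, 0, 0, -1], [-0.045, 0, -0.045, 0, 0, 0, -1], [-0.08, 0, -0.08, 0, 0, 0, -1], [-0.113, 0, -0.113, 0, 0, 0, -1], [-0.113, 0, -0.113, 0, 0, 0, -1]]}}

```text
clock: 6.08
tcp_pos: [0.5577, -0.0787, 0.0214]
tool_rot: [-0.275, 0.643, 0.663, 0.266]
ft_force: [-0.0, -0.9, -1.1]
finger_gap: 0.0854
grasp_force: 0.0
```

Run:
```python
from st2 import *
pack2();s=observe();print(s['tcp_pos'],s['joint_pos'].round(2))
rows([(np.r_[.50,-.10,.22],tool(0,25)),(np.r_[.47,-.08,.38],tool(0,0))])
```

```text
head -0.1 cen [ -2.5 -51.5] M [  -2.4 -101.5] width 135.7
tcp dock [-1.000e-01 -2.249e+02] tool head 0.2 z 0.0215 F [-0.2  0.4 -0.5]
[ 0.55741847 -0.07618076  0.0215125 ] [-0.57  0.77 -0.08  1.24  0.62  0.8 ]
dist mm 208 ang 20.1 [0.1665, -0.0776, -0.2077, 0.0021, -0.4456, -0.0042]
dist mm 369 ang 45.1 [0.3372, -0.1169, -0.3387, 0.0012, -1.0012, -0.0046]
```

Emit:
{"name": "move_arm", "arguments": {"targets": [[0.1665, -0.0776, -0.2077, 0, -0.4456, 0, 1], [0.1665, -0.0776, -0.2077, 0, -0.4456, 0, 1], [0.1665, -0.0776, -0.2077, 0, -0.4456, 0, 1], [0.1665, -0.0776, -0.2077, 0, -0.4456, 0, 1], [0.1665, -0.0776, -0.2077, 0, -0.4456, 0, 1]]}}

```text
clock: 6.55
tcp_pos: [0.4992, -0.0947, 0.2207]
tool_rot: [-0.155, 0.677, 0.703, 0.15]
ft_force: [1.1, -0.7, -0.7]
finger_gap: 0.0259
grasp_force: 0.0
```

Run:
```python
from st2 import *
rows([(np.r_[.44,-.04,.38],tool(0,0))])
```

```text
dist mm 178 ang 24.9 [0.1583, -0.076, -0.1607, 0.0, -0.5542, 0.0036]
```

Emit:
{"name": "move_arm", "arguments": {"targets": [[0.1583, -0.076, -0.1607, 0, -0.5542, 0, 1], [0.1583, -0.076, -0.1607, 0, -0.5542, 0, 1], [0.1583, -0.076, -0.1607, 0, -0.5542, 0, 1], [0.1583, -0.076, -0.1607, 0, -0.5542, 0, 1], [0.1583, -0.076, -0.1607, 0, -0.5542, 0, 1]]}}

```text
clock: 6.97
tcp_pos: [0.4397, -0.0389, 0.3832]
tool_rot: [0.004, 0.693, 0.721, 0.001]
ft_force: [-0.6, 0.1, -0.2]
finger_gap: 0.0001
grasp_force: 0.0
```

Run:
```python
from st2 import *
print(observe()['joint_pos'].round(2))
rows([(np.r_[.44,.15,.38],tool(0,0)),(np.r_[.5458,.2606,.30],tool(0,0))])
```

```text
[-0.27  0.11  0.12  1.58 -0.    1.26]
dist mm 189 ang 0.5 [0.2517, 0.0102, 0.0032, 0.0092, 0.0056, 0.0052]
dist mm 328 ang 0.5 [0.394, 0.1561, 0.1103, 0.0092, 0.0056, 0.0052]
```

Emit:
{"name": "move_arm", "arguments": {"targets": [[0.2517, 0.0102, 0.003, 0, 0, 0, 1], [0.2517, 0.0102, 0.003, 0, 0, 0, 1], [0.2517, 0.0102, 0.003, 0, 0, 0, 1], [0.2517, 0.0102, 0.003, 0, 0, 0, 1], [0.2517, 0.0102, 0.003, 0, 0, 0, 1]]}}

```text
clock: 7.38
tcp_pos: [0.4412, 0.1508, 0.375]
tool_rot: [-0.001, 0.694, 0.72, 0.0]
ft_force: [0.9, -0.7, -0.6]
finger_gap: -0.0001
grasp_force: 0.0
```

Run:
```python
from st2 import *
rows([(np.r_[.5458,.2606,.25],tool(0,0))])
```

```text
dist mm 197 ang 0.2 [0.1406, 0.1451, 0.1669, -0.0017, -0.0033, 0.0035]
```

Emit:
{"name": "move_arm", "arguments": {"targets": [[0.1406, 0.1451, 0.1669, 0, 0, 0, 1], [0.1406, 0.1451, 0.1669, 0, 0, 0, 1], [0.1406, 0.1451, 0.1669, 0, 0, 0, 1], [0.1406, 0.1451, 0.1669, 0, 0, 0, 1], [0.1406, 0.1451, 0.1669, 0, 0, 0, 1]]}}

```text
clock: 7.8
tcp_pos: [0.5473, 0.2586, 0.2471]
tool_rot: [-0.002, 0.694, 0.72, -0.001]
ft_force: [-0.4, -0.7, 0.2]
finger_gap: -0.0003
grasp_force: 0.0
```

Run:
```python
from st2 import *
c=cap('wrist');a=cap('scene')
cv2.imwrite('pics/e.png',cv2.cvtColor(np.hstack([cv2.resize(c['image'],(400,300)),cv2.resize(a['image'][110:290,130:370],(400,300))]),4))
P=cloud(c);im=cv2.cvtColor(c['image'],cv2.COLOR_RGB2HSV).astype(int)
g=(im[...,0]>40)&(im[...,0]<85)&(im[...,1]>100)&(c['range_z']>0)&(P[...,2]<.1);q=P[g];top=q[q[:,2]>q[:,2].max()-.006]
r=cv2.minAreaRect(top[:,:2].astype(np.float32));print(len(q),top.mean(0),r,np.percentile(q[:,2],[50,95]))
print(observe()['tcp_pos'])
rows([(np.r_[.5458,.2606,z],tool(0,0)) for z in (.12,.105)])
```

```text
966 [0.5469972  0.26193919 0.08046148] ((0.5473617315292358, 0.26110002398490906), (0.032687798142433167, 0.03267827257514), 0.7073035836219788) [0.08036871 0.08165636]
[0.54700872 0.25845743 0.24550394]
dist mm 126 ang 0.4 [0.0028, -0.0003, 0.1673, -0.0089, -0.0007, 0.0033]
dist mm 141 ang 0.4 [0.0028, -0.0002, 0.1873, -0.0089, -0.0007, 0.0033]
```

View pics/e.png

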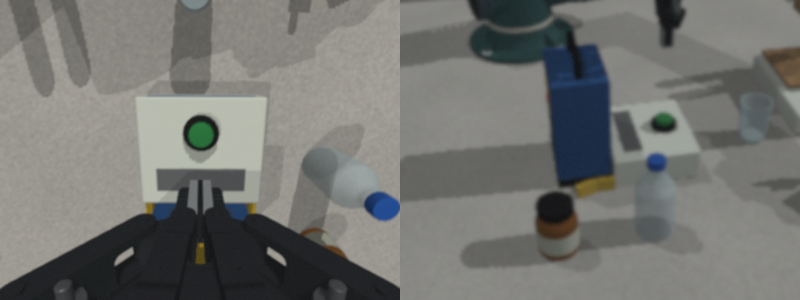

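Left (wrist view): the button at (202,132), the charger edge at row 203 with the pack's blue right against it, and guides on both sides. Right (scene view): the pack is upright at the charger, with the jar, bottle and beaker still standing. Descending on the button, whose top is at z≈0.0805.

Emit:
{"name": "move_arm", "arguments": {"targets": [[0.0035, 0, 0.05, 0, 0, 0, 1], [0.0035, 0, 0.1, 0, 0, 0, 1], [0.0035, 0, 0.15, 0, 0, 0, 1], [0.0035, 0, 0.1805, 0, 0, 0, 1], [0.0035, 0, 0.1805, 0, 0, 0, 1]]}}

```text
clock: 8.32
tcp_pos: [0.544, 0.2584, 0.1109]
tool_rot: [-0.003, 0.694, 0.72, -0.003]
ft_force: [-0.1, 0.2, -0.7]
finger_gap: 0.0
grasp_force: 0.0
```

Run:
```python
from st2 import *
rows([(np.r_[.547,.2611,z],tool(0,0)) for z in (.0985,.0945,.0915,.0885)])
```

```text
dist mm 13 ang 0.4 [0.0035, 0.0042, 0.0165, -0.0096, 0.0002, 0.0011]
dist mm 17 ang 0.4 [0.0035, 0.0042, 0.0219, -0.0096, 0.0002, 0.0011]
dist mm 20 ang 0.4 [0.0035, 0.0043, 0.0259, -0.0096, 0.0002, 0.0011]
dist mm 23 ang 0.4 [0.0035, 0.0043, 0.0299, -0.0096, 0.0002, 0.0011]
```

Emit:
{"name": "move_arm", "arguments": {"targets": [[0.0035, 0.0042, 0.012, 0, 0, 0, 1], [0.0035, 0.0042, 0.0175, 0, 0, 0, 1], [0.0035, 0.0042, 0.0219, 0, 0, 0, 1], [0.0035, 0.0042, 0.0259, 0, 0, 0, 1], [0.0035, 0.0042, 0.0289, 0, 0, 0, 1]]}}

```text
clock: 8.73
tcp_pos: [0.5506, 0.2622, 0.0936]
tool_rot: [-0.0, 0.694, 0.72, 0.001]
ft_force: [1.1, 0.7, 2.4]
finger_gap: -0.0
grasp_force: 1.4
```

Emit:
{"name": "move_arm", "arguments": {"targets": [[-0.002, 0, 0, 0, 0, 0, 1], [-0.002, 0, 0.0015, 0, 0, 0, 1], [-0.002, 0, 0.003, 0, 0, 0, 1], [-0.002, 0, 0.003, 0, 0, 0, 1]]}}

```text
clock: 9.07
tcp_pos: [0.5505, 0.2606, 0.0909]
tool_rot: [-0.001, 0.694, 0.72, 0.0]
ft_force: [1.1, 1.7, 4.3]
finger_gap: -0.0001
grasp_force: 2.1
```

Emit:
{"name": "move_arm", "arguments": {"targets": [[0, -0.003, 0.0015, 0, 0, 0, 1], [0, -0.003, 0.003, 0, 0, 0, 1], [0, -0.003, 0.004, 0, 0, 0, 1], [0, -0.003, 0.004, 0, 0, 0, 1]]}}

```text
clock: 9.4
tcp_pos: [0.5488, 0.2605, 0.0896]
tool_rot: [0.0, 0.694, 0.72, 0.001]
ft_force: [-2.2, -2.3, 25.8]
finger_gap: 0.0001
grasp_force: 12.9
```

The force jumped to 25.8 N against a 5 N spring, so the button is fully down. Now releasing straight up.

Emit:
{"name": "move_arm", "arguments": {"targets": [[0, 0, 0, 0, 0, 0, 1], [0, 0, -0.02, 0, 0, 0, 1], [0, 0, -0.06, 0, 0, 0, 1], [0, 0, -0.11, 0, 0, 0, 1], [0, 0, -0.16, 0, 0, 0, 1]]}}

```text
clock: 9.82
tcp_pos: [0.5469, 0.2598, 0.2084]
tool_rot: [-0.001, 0.694, 0.72, -0.001]
ft_force: [1.0, 0.6, 0.9]
finger_gap: -0.0003
grasp_force: 0.0
```

Emit:
{"name": "move_arm", "arguments": {"targets": [[0, 0, -0.05, 0, 0, 0, 1], [0, 0, -0.1, 0, 0, 0, 1], [0, 0, -0.1, 0, 0, 0, 1], [0, 0, -0.1, 0, 0, 0, 1]]}}

```text
clock: 10.15
tcp_pos: [0.5485, 0.2603, 0.2842]
tool_rot: [0.0, 0.694, 0.72, 0.001]
ft_force: [1.4, 1.2, -0.8]
finger_gap: -0.0003
grasp_force: 0.0
```

Run:
```python
from st2 import *
c=cap('wrist');a=cap('scene')
cv2.imwrite('pics/f.png',cv2.cvtColor(np.hstack([cv2.resize(c['image'],(400,300)),cv2.resize(a['image'][110:290,130:370],(400,300))]),4))
P=cloud(c);im=cv2.cvtColor(c['image'],cv2.COLOR_RGB2HSV).astype(int)
g=(im[...,0]>40)&(im[...,0]<85)&(im[...,1]>100)&(c['range_z']>0)&(P[...,2]<.1);print(np.median(P[g],0))
# gap: front edge of pack at low height via dock-frame profile in wrist cloud
q=(P.reshape(-1,3)[:,:2]-O)@D(DY)*1e3;z=P.reshape(-1,3)[:,2];m=(abs(q[:,0])<65)&(c['range_z'].ravel()>0)
for y in range(-12,8,2):
    k=m&(q[:,1]>=y)&(q[:,1]<y+2);print(y,k.sum(),np.percentile(z[k],[5,50,95]).round(3) if k.sum() else '')
pack2();print(observe()['clock'])
```

```text
[0.54731932 0.26189461 0.08030513]
-12 0 
-10 0 
-8 0 
-6 0 
-4 0 
-2 154 [0.061 0.118 0.211]
0 1488 [0.061 0.102 0.2  ]
2 54 [0.057 0.058 0.132]
4 55 [0.057 0.059 0.06 ]
6 64 [0.058 0.059 0.06 ]
head 0.0 cen [ -2.7 -51.6] M [  -2.7 -101.6] width 135.4
tcp dock [  1.7 111.4] tool head -0.1 z 0.2813 F [-0.9 -0.7  0.3]
10.3
```

View pics/f.png

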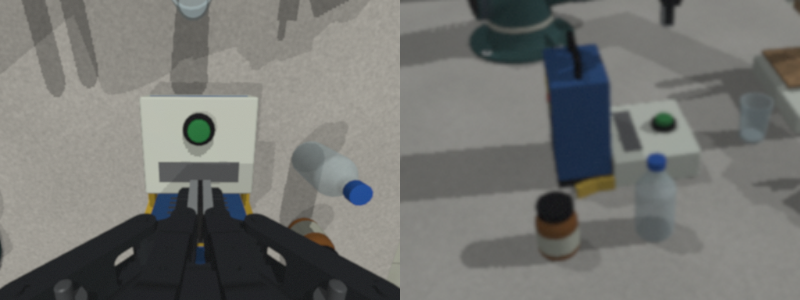

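The wrist view shows the button at (199,130) back up at z 0.080, and the pack's front face (from z 0.061 to 0.21) lies at the contact plane, between the guides. In the scene view the jar, bottle and beaker are standing where they were. Handing in.

```bash
python3 -c "
from station import *
print(job_done())"
```

```text
the job is handed in; nothing more can be done
None
```

The pack is upright and home between the guides against the charger's face (pushed in at 37 N), the green button was pressed fully down (26 N) and sprang back, the jar, bottle and beaker still stand where they were, and I handed the job in at about 10 s; no verdict was shown.

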